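Find the worn swing-arm pivot by rocking the arms

ROBOT

A 6-joint arm with a two-finger parallel gripper is mounted at the origin on the work surface. World frame = base frame: x ahead of the robot, y to its left, z up, the work surface at z = 0. Lengths are in m, angles in degrees, forces in N, time in s.
With the tool pointing down it reaches from about 0.25 to 0.8 m from the base axis. Payload 8.5 kg.
Tool frame: the origin (TCP) lies midway between the tips of the shut fingers; the grasp point (between the pads) lies 19 mm behind it; z points along the fingers, y is the line along which they close (so a half turn about z gives the same grasp; the last joint's range is limited). The gripper opens to 85 mm and grips with 20 to 120 N. Pads are 22 mm wide; open, the fingers measure 114 mm over their backs; the gripper's body (76 mm by 85 mm) begins 54 mm behind the grasp point. The pads swing forward as they close: fully open they stand 13 mm farther back than shut.
Start: joints at [65.088, 13.648, -0.773, 75.585, 0, 90], TCP at [0.221, 0.476, 0.231] pointing down, gripper open.
Joint ranges: [-152.45, 152.45], [-59.26, 108.67], [-65.41, 83.53], [-104.44, 129.93], [-82.83, 76.93], [-180, 180]. Speed limits (degrees/s): [127.2, 127.2, 159.86, 180, 180, 180].

INTERFACE

Orientations are given as [roll, pitch, yaw] about the fixed x, y, z axes, in that order (R = Rz(yaw) Ry(pitch) Rx(roll)).
In Python, from rig import status, camera, manip, cut_out, pinpoint gives the robot as it stands.
- The arm moves only by the tool send_rows, never from a script. Its argument "increments" is a list of rows, each a list of 3 entries, a list of its own where there are three numbers: the shift along the world's x, y, z as a fraction of full scale, then the turn, a rotation vector about the world's x, y, z as a fraction of full scale, then the closure, from -1 (fully open) to 1 (shut). A call has 1 to 20 rows; each row is the pose to reach, as a shift and turn from the pose commanded when the call began; what a row does not reach only later rows make up. Full scale, the value 1, is 150 mm for a shift and 45 degrees for a turn. A row lasts 1/8 s, in which the tool goes at most 62.5 mm and 10.7 degrees, less where a joint would pass 70% of its speed; a pose out of reach is approached as far as the arm can. A call with a number of a shift or a turn outside -1 to 1 is refused whole. A call with a gripper value outside its range is refused whole. The fingers move at their own pace and stop on an object; "squeeze" is the grip in N (left out, the last holds). Time passes only in rows, so rows that repeat a pose let the fingers close. It gives the time, the measured TCP pose, the force, the opening and the grip force at its end, in the units of the state.
- status.get_obs(): the state, without advancing time (a new reading comes with each control period).
- camera(name): name is "scene" or "top" or "wrist"; returns a dict with "color" (384x512x3 uint8, red, green, blue), "intrinsics" (3x3 intrinsics, pixels), "view" (4x4, takes a point from world to camera coordinates). Camera axes: x right, y down, z forward; pixel columns grow to the right and rows downward; lengths in m; the calibration is good to about 2 mm. The wrist camera is an equidistant fisheye: a pixel r from the principal point sees the ray r / f radians off the axis. A picture is of the moment at which its call begins. There is no depth.
- manip.finish_job(): hands the job in; it is judged then, once.
Trained networks look in the newest picture that a camera, given by its name, has taken for a name from the list of things; names that differ only in an ending like _2 or _b are one class to them, and where a whole thing is asked for, a point or a joint stands for the part that bears it (a point fixed in the world has none). Each returns a list of dicts, best first, with "score" (0 to 1); they miss things now and then, are a little off and sometimes report something else, mostly with a low value. They report only what shows in the picture. A call takes as long as a camera call. They do not tell look-alikes from the thing itself.
- cut_out(camera, thing): "region" (384x512 bool, what is visible of it) and "box" ([left, top, right, bottom] as shares, 0 to 1, of the picture: columns of its width, rows of its height, round what is visible of it).
- pinpoint(camera, thing): "location" ([column, row] as shares, 0 to 1, of the picture: columns of its width, rows of its height: a listed point, or the origin of a listed thing).
The state is a dict: "time": time; "qpos": joint angles; "joint_velocities": joint speeds; "joint_efforts": joint torques, N m; "position": TCP position; "eef_rot": TCP orientation; "wrist_force": force on the tool from outside, world axes, zero at the start; "ft_torque": the same for the moment, N m; "grip_width": finger opening in m; "finger_force": force on a finger pad.
Only numpy, scipy, OpenCV 4.12 (cv2) and the standard library are available. Lean on these libraries where they do the work, as an engineer would, in place of code of your own. Each camera call takes 0.05 s, during which the arm holds its last target. There are 200 camera calls.

TASK

One of the three swing arms of the screen press has a worn pivot. Without gripping them, lightly push the free ends of the arms sideways with a finger (never more than 20 N), first to your left until the arm comes up firm and then to your right, holding each for a moment, until you have found the arm with play; leave that arm over to the right. Then drop the steel collar over that bracket's pivot pin, flat on the bracket, to mark it for repair, and do not disturb the jar, dish and brush cup.

Things in the scene. Friction and masses are not known exactly. Their poses are not given: they have to be found in the camera images.
- mount_a: Blue steel swing-arm bracket, fixed to the table, one of three alike (the letters do not give their order on the table). Foot 120 x 100 mm, 12 mm thick; upper part 70 x 55 mm, 93 mm high. Origin: underside centre, at table height, below the pivot pin. z up; its arm points along -x, towards the robot; +y is the robot's left. Yaw within 0.15 rad of the world's.
- bar_a_end (a point): Point to push at, moving with this bracket's arm: on its centre line, 160 mm from the pivot, 67.5 mm above the table (mid-height). The arm is a blue bar 30 mm wide, 25 mm high (55 to 80 mm above the table), clear all round, ending 34 mm beyond this point in a black cap. It swings level about the upright pin. Sound pivot: it only flexes, 6 to 7 N per mm here, and springs back.
- mount_a_seat (a point): Centre of the bracket's flat top, 93 mm above the table, where the fixed steel pivot pin rises: 14 mm thick, 27 mm tall, tapered tip; z up. Worn pivot (exactly one of the three): the arm's push point moves almost freely (under 1 N) to stops 4 mm either side of centre and stays where left; beyond a stop it flexes 6 to 7 N per mm like the sound ones.
- mount_b: Blue steel swing-arm bracket, fixed to the table, one of three alike (the letters do not give their order on the table). Foot 120 x 100 mm, 12 mm thick; upper part 70 x 55 mm, 93 mm high. Origin: underside centre, at table height, below the pivot pin. z up; its arm points along -x, towards the robot; +y is the robot's left. Yaw within 0.15 rad of the world's.
- bar_b_end (a point): Point to push at, moving with this bracket's arm: on its centre line, 160 mm from the pivot, 67.5 mm above the table (mid-height). The arm is a blue bar 30 mm wide, 25 mm high (55 to 80 mm above the table), clear all round, ending 34 mm beyond this point in a black cap. It swings level about the upright pin. Sound pivot: it only flexes, 6 to 7 N per mm here, and springs back.
- mount_b_seat (a point): Centre of the bracket's flat top, 93 mm above the table, where the fixed steel pivot pin rises: 14 mm thick, 27 mm tall, tapered tip; z up. Worn pivot (exactly one of the three): the arm's push point moves almost freely (under 1 N) to stops 4 mm either side of centre and stays where left; beyond a stop it flexes 6 to 7 N per mm like the sound ones.
- mount_c: Blue steel swing-arm bracket, fixed to the table, one of three alike (the letters do not give their order on the table). Foot 120 x 100 mm, 12 mm thick; upper part 70 x 55 mm, 93 mm high. Origin: underside centre, at table height, below the pivot pin. z up; its arm points along -x, towards the robot; +y is the robot's left. Yaw within 0.15 rad of the world's.
- bar_c_end (a point): Point to push at, moving with this bracket's arm: on its centre line, 160 mm from the pivot, 67.5 mm above the table (mid-height). The arm is a blue bar 30 mm wide, 25 mm high (55 to 80 mm above the table), clear all round, ending 34 mm beyond this point in a black cap. It swings level about the upright pin. Sound pivot: it only flexes, 6 to 7 N per mm here, and springs back.
- mount_c_seat (a point): Centre of the bracket's flat top, 93 mm above the table, where the fixed steel pivot pin rises: 14 mm thick, 27 mm tall, tapered tip; z up. Worn pivot (exactly one of the three): the arm's push point moves almost freely (under 1 N) to stops 4 mm either side of centre and stays where left; beyond a stop it flexes 6 to 7 N per mm like the sound ones.
- collar: Loose plain steel marker collar, a ring lying flat: outer diameter 40 mm, hole 19 mm, 16 mm thick, 40 to 85 g. Origin: centre of its underside; z along its axis.
- jar: Bystander: paint jar with a white cap, 60 mm diameter, 85 mm tall, origin at the centre of its underside. Collar and jar stand one to the left and one to the right of the brackets.
- dish: Bystander: small round terracotta paint dish, 80 mm across, 35 mm tall; origin at the centre of its underside. Dish and brush cup stand one to the left and one to the right, beyond the collar and the jar.
- brush_cup: Bystander: white cup, 80 mm across, 95 mm tall, with paint brushes standing up to 195 mm; origin at the centre of its underside.
Not all that is in view belongs to the job. Several things have the shape of the collar; the one meant has the colours described above.

How it is judged (in metres and radians):
On the way, in this order (a step that is already met when the one before it is completed fails the run):
1. the worn arm is pushed by a finger to its left stop: its push point at least 3.5 mm left of centre (a sound arm does not get there under 20 N), pressed with more than 1.5 N (((y of bar_a_end in the frame of mount_a above 0.0035 m and contact force between the fingers and mount_a above 1.5 N) or (y of bar_b_end in the frame of mount_b above 0.0035 m and contact force between the fingers and mount_b above 1.5 N) or (y of bar_c_end in the frame of mount_c above 0.0035 m and contact force between the fingers and mount_c above 1.5 N))), for 0.1 s.
2. then the worn arm is pushed to its right stop in the same way (((y of bar_a_end in the frame of mount_a below -0.0035 m and contact force between the fingers and mount_a above 1.5 N) or (y of bar_b_end in the frame of mount_b below -0.0035 m and contact force between the fingers and mount_b above 1.5 N) or (y of bar_c_end in the frame of mount_c below -0.0035 m and contact force between the fingers and mount_c above 1.5 N))), for 0.1 s.
At the end, for the whole second after the job is handed in: The collar rests round the pivot pin of the worn bracket (centre within 5 mm of the pin's axis), flat (0.1 rad) on its top (within 3 mm), and the worn arm is left over to the right (push point more than 2.5 mm right of centre, where a sound arm cannot stay) (((horizontal distance between collar and mount_a_seat below 0.005 m and z of collar in the frame of mount_a_seat between -0.003 and 0.003 m and y of bar_a_end in the frame of mount_a below -0.0025 m) or (horizontal distance between collar and mount_b_seat below 0.005 m and z of collar in the frame of mount_b_seat between -0.003 and 0.003 m and y of bar_b_end in the frame of mount_b below -0.0025 m) or (horizontal distance between collar and mount_c_seat below 0.005 m and z of collar in the frame of mount_c_seat between -0.003 and 0.003 m and y of bar_c_end in the frame of mount_c below -0.0025 m)) and angle between collar's own z axis and vertical below 0.1 rad and linear speed of collar below 0.02 m/s); the robot touches nothing.
It fails at once if more than 20 N between robot and bracket a or its arm (contact force between any of the fingers, the arm and mount_a above 20 N).
It fails at once if more than 20 N between robot and bracket b or its arm (contact force between any of the fingers, the arm and mount_b above 20 N).
It fails at once if more than 20 N between robot and bracket c or its arm (contact force between any of the fingers, the arm and mount_c above 20 N).
It fails at once if the jar, dish or brush cup is disturbed (moved more than 20 mm) (distance of any of jar, dish, brush_cup from where it was at the start of the episode above 0.02 m).
It also fails if it takes over 72 s, if anything falls off the work surface, if the arm or the gripper's body presses on something with over 40 N, if the wrist force passes 120 N, or if a joint passes its speed limit or range.

## Working session

There is one attempt and no reset: what is moved stays moved. The work goes in short steps, Python scripts to look and compute and a tool call to move; the robot and the scene stay as the last step left them, time stands still between calls to the robot, and variables do not carry over. Pictures are saved under pics/ and viewed, at most 10 in all, crops included, and the job is handed in when it is done.

Besides the shell and the picture viewer there is one more tool, called after "Request:" as name(argument=value, ...) on one line, values as JSON. send_rows: Moves the arm, as the interface text tells. Shift numbers are shares of 150 mm and turn numbers shares of 45 degrees, none past 1 either way. Its arguments: {"type":"object","properties":{"increments":{"type":"array","items":{"type":"array"}},"squeeze":{"type":"number"}},"required":["increments"]}

```bash
mkdir -p pics; cat > h.py <<'E'
import numpy as np,cv2
from rig import status,camera,manip,cut_out,pinpoint
def ray(c,u,v):
    K=np.array(c["intrinsics"]);T=np.array(c["view"]);R=T[:3,:3];o=-R.T@T[:3,3]
    return o,R.T@np.array([(u-K[0,2])/K[0,0],(v-K[1,2])/K[1,1],1])
def at(c,u,v,z):
    o,d=ray(c,u,v);return o+d*(z-o[2])/d[2]
def save(c,n): cv2.imwrite("pics/"+n,np.array(c["color"])[:,:,::-1])
E
python3 - <<'E'
from h import *
np.set_printoptions(precision=4,suppress=True)
print(status.get_obs())
for n in ["top","scene"]:
    c=camera(n);save(c,n+"0.png");o,_=ray(c,0,0);print(n,o)
    for t,z in [("mount_a_seat",.093),("bar_a_end",.0675),("collar",0),("jar",0),("dish",0),("brush_cup",0)]:
        for r in pinpoint(n,t):
            u,v=r["location"][0]*512,r["location"][1]*384
            print(n,t,round(r["score"],2),round(u),round(v),at(c,u,v,z)[:2])
a=cv2.imread("pics/top0.png");b=cv2.imread("pics/scene0.png")
cv2.imwrite("pics/both.png",cv2.resize(np.vstack([a,b]),(800,1200))[:600])
E
```

```text
{'time': 0.0, 'qpos': array([65.086 , 13.681 , -0.8163, 75.5843,  0.0009, 89.9991]), 'joint_velocities': array([ 0.0186,  0.0585, -0.0202, -0.0126,  0.0481,  0.0164]), 'joint_efforts': array([ -0.0001, -53.8772,  34.644 ,   0.0184,   0.0002,   0.    ]), 'position': array([0.221 , 0.4758, 0.2307]), 'eef_rot': array([-179.9184,   -0.0009,  155.0869]), 'wrist_force': array([ 0.6868, -0.5795,  0.4106]), 'ft_torque': array([-0.0044, -0.056 , -0.0123]), 'finger_force': 0.0, 'grip_width': 0.08542807798618264}
top [ 0.4416 -0.0234  1.358 ]
top mount_a_seat 0.7 243 150 [0.6295 0.004 ]
top bar_a_end 0.64 244 207 [0.4708 0.0018]
top collar 0.6 410 216 [ 0.4501 -0.4912]
top collar 0.59 381 210 [ 0.4673 -0.4047]
top collar 0.5 364 237 [ 0.388  -0.3516]
top jar 0.78 117 201 [0.4883 0.3801]
top dish 0.61 115 165 [0.5971 0.3893]
top brush_cup 0.86 367 166 [ 0.599  -0.3649]
scene [ 1.0636 -0.464   1.0457]
scene mount_a_seat 0.6 289 214 [0.6345 0.0092]
scene bar_a_end 0.62 253 187 [0.4714 0.0029]
scene collar 0.65 121 277 [ 0.44   -0.4781]
scene collar 0.64 147 266 [ 0.4588 -0.403 ]
scene collar 0.63 151 245 [ 0.4044 -0.3562]
scene jar 0.55 340 152 [0.5098 0.3907]
scene dish 0.76 358 166 [0.6011 0.3916]
scene dish 0.53 230 276 [ 0.6436 -0.2289]
scene brush_cup 0.68 180 293 [ 0.5942 -0.3704]
scene brush_cup 0.46 288 230 [0.637  0.0099]
```

View pics/top0.png

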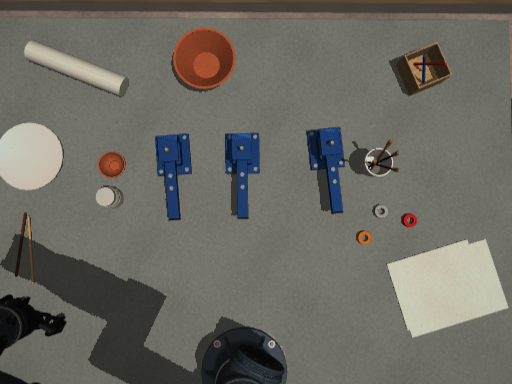

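```bash
python3 - <<'E'
from h import *
np.set_printoptions(precision=4,suppress=True)
for n in ["top","scene"]:
    c=camera(n)
    for t,z in [("mount_b_seat",.093),("mount_c_seat",.093),("bar_b_end",.0675),("bar_c_end",.0675),("mount_b",0)]:
        for r in pinpoint(n,t):
            u,v=r["location"][0]*512,r["location"][1]*384
            print(n,t,round(r["score"],2),round(u),round(v),at(c,u,v,z)[:2])
a=cv2.imread("pics/top0.png")
cv2.imwrite("pics/crop.png",np.hstack([cv2.resize(a[190:260,340:430],None,fx=5,fy=5,interpolation=cv2.INTER_CUBIC),cv2.resize(cv2.imread("pics/scene0.png")[220:290,100:170],None,fx=5,fy=5,interpolation=cv2.INTER_CUBIC)]))
E
```

```text
top mount_b_seat 0.72 168 152 [0.6217 0.2127]
top mount_c_seat 0.56 330 142 [ 0.655  -0.2376]
top bar_b_end 0.97 172 207 [0.4689 0.2046]
top bar_c_end 0.94 334 202 [ 0.4863 -0.2529]
top mount_b 0.74 370 165 [ 0.5996 -0.3721]
top mount_b 0.71 242 149 [0.6475 0.0098]
top mount_b 0.68 172 152 [0.6367 0.2176]
top mount_b 0.59 321 146 [ 0.6573 -0.2259]
scene mount_b_seat 0.94 335 177 [0.6248 0.221 ]
scene mount_b_seat 0.2 180 292 [ 0.6335 -0.3774]
scene mount_c_seat 0.77 229 266 [ 0.6566 -0.2344]
scene bar_b_end 0.67 178 293 [ 0.6219 -0.3809]
scene bar_b_end 0.58 300 159 [0.4805 0.2045]
scene bar_c_end 0.75 192 234 [ 0.4928 -0.2505]
scene bar_c_end 0.4 337 152 [0.5419 0.326 ]
scene mount_b 0.82 230 279 [ 0.6531 -0.2357]
scene mount_b 0.77 326 195 [0.6186 0.2058]
scene mount_b 0.71 288 226 [0.6284 0.0208]
```

View pics/crop.png

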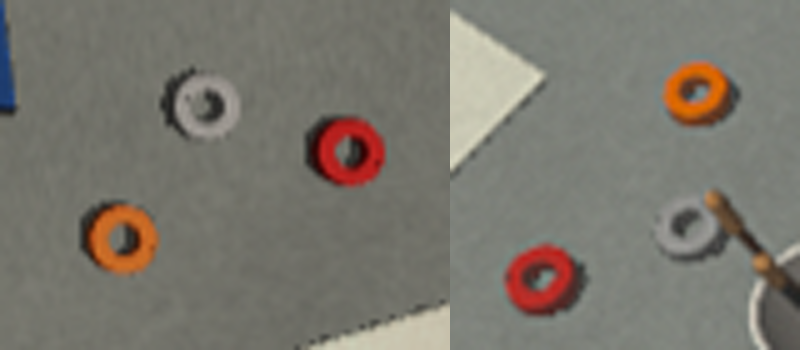

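Request:
send_rows(increments=[[[1,-1,0],[0,0,-1],1],[[1,-1,0],[0,0,-1],1],[[1,-1,0],[0,0,-1],1],[[1,-1,0],[0,0,-1],1],[[1,-1,0],[0,0,-1],1],[[1,-1,0],[0,0,-1],1]], squeeze=20)

```text
time: 2.05
position: [0.3708, 0.3265, 0.2313]
eef_rot: [-180.0, -0.0, 110.2]
wrist_force: [0.8, 0.3, 0.1]
grip_width: 0.0001
finger_force: 0.0
```

Request:
send_rows(increments=[[[0.66,-1,0],[0,0,-0.446],1],[[0.66,-1,0],[0,0,-0.446],1],[[0.66,-1,0],[0,0,-0.446],1],[[0.66,-1,0],[0,0,-0.446],1],[[0.66,-1,0],[0,0,-0.446],1]])

```text
time: 2.68
position: [0.4697, 0.177, 0.2312]
eef_rot: [-180.0, -0.0, 90.1]
wrist_force: [-0.4, 0.6, 0.7]
grip_width: -0.0002
finger_force: 0.0
```

Request:
send_rows(increments=[[[0,-0.15,-0.2],[0,0,0],1],[[0,-0.15,-1],[0,0,0],1],[[0,-0.15,-1],[0,0,0],1],[[0,-0.15,-1],[0,0,0],1],[[0,-0.15,-1],[0,0,0],1]])

```text
time: 3.3
position: [0.4708, 0.155, 0.0831]
eef_rot: [179.9, -0.0, 90.1]
wrist_force: [-0.5, 0.6, 0.4]
grip_width: -0.0002
finger_force: 0.0
```

Request:
send_rows(increments=[[[0,0,-0.18],[0,0,0],1],[[0,0,-0.18],[0,0,0],1],[[0,0.08,-0.18],[0,0,0],1],[[0,0.08,-0.18],[0,0,0],1]])

```text
time: 3.8
position: [0.4712, 0.1669, 0.0558]
eef_rot: [179.9, -0.1, 90.1]
wrist_force: [0.1, -0.1, 0.1]
grip_width: 0.0002
finger_force: 0.0
```

Request:
send_rows(increments=[[[0,0.04,0],[0,0,0],1],[[0,0.04,0],[0,0,0],1]])

```text
time: 4.05
position: [0.4702, 0.1721, 0.0545]
eef_rot: [180.0, -0.0, 90.0]
wrist_force: [0.7, 0.1, -0.0]
grip_width: -0.0001
finger_force: 0.0
```

Request:
send_rows(increments=[[[0,0.013,0],[0,0,0],1],[[0,0.013,0],[0,0,0],1]])

```text
time: 4.3
position: [0.4701, 0.1736, 0.0542]
eef_rot: [-180.0, 0.0, 90.0]
wrist_force: [0.4, -0.4, 0.0]
grip_width: -0.0001
finger_force: 0.0
```

Request:
send_rows(increments=[[[0,0.01,0],[0,0,0],1],[[0,0.01,0],[0,0,0],1]])

```text
time: 4.55
position: [0.4701, 0.1751, 0.0542]
eef_rot: [-180.0, 0.0, 90.0]
wrist_force: [0.1, -0.4, -0.7]
grip_width: -0.0004
finger_force: 0.0
```

Request:
send_rows(increments=[[[0,0.007,0],[0,0,0],1],[[0,0.007,0],[0,0,0],1]])

```text
time: 4.8
position: [0.4701, 0.1761, 0.0543]
eef_rot: [-180.0, -0.0, 90.0]
wrist_force: [-0.6, -0.4, -0.4]
grip_width: -0.0001
finger_force: 0.1
```

Request:
send_rows(increments=[[[0,0.01,0],[0,0,0],1],[[0,0.01,0],[0,0,0],1]])

```text
time: 5.05
position: [0.4702, 0.1777, 0.0543]
eef_rot: [180.0, -0.0, 90.0]
wrist_force: [0.2, -0.2, 1.0]
grip_width: -0.0001
finger_force: 0.0
```

Request:
send_rows(increments=[[[0,0.007,0],[0,0,0],1],[[0,0.007,0],[0,0,0],1]])

```text
time: 5.3
position: [0.4701, 0.1787, 0.0542]
eef_rot: [-180.0, 0.0, 90.0]
wrist_force: [-1.8, -0.6, 0.1]
grip_width: -0.0001
finger_force: 0.2
```

Request:
send_rows(increments=[[[0,0.01,0],[0,0,0],1],[[0,0.01,0],[0,0,0],1]])

```text
time: 5.55
position: [0.4699, 0.1796, 0.0542]
eef_rot: [-180.0, 0.1, 90.0]
wrist_force: [0.1, -5.1, -0.2]
grip_width: 0.0001
finger_force: 2.5
```

Request:
send_rows(increments=[[[0,0.005,0],[0,0,0],1],[[0,0.005,0],[0,0,0],1]])

```text
time: 5.8
position: [0.4699, 0.18, 0.0541]
eef_rot: [-180.0, 0.1, 90.0]
wrist_force: [0.5, -7.2, 0.4]
grip_width: -0.0001
finger_force: 3.5
```

Request:
send_rows(increments=[[[0,-0.08,0],[0,0,0],1],[[0,-0.08,0.4],[0,0,0],1],[[0,-0.08,0.4],[0,0,0],1],[[0,0.48,0.4],[0,0,0],1],[[0,0.48,0.4],[0,0,0],1],[[0,0.48,0],[0,0,0],1],[[0,0.48,0],[0,0,0],1],[[0,0.4,0],[0,0,0],1],[[0,0.4,0],[0,0,0],1]])

```text
time: 6.92
position: [0.4711, 0.2401, 0.0561]
eef_rot: [179.9, -0.0, 89.9]
wrist_force: [0.1, 0.4, 0.5]
grip_width: -0.0002
finger_force: 0.0
```

Request:
send_rows(increments=[[[0,-0.03,0],[0,0,0],1],[[0,-0.03,0],[0,0,0],1]])

```text
time: 7.18
position: [0.4705, 0.2361, 0.0551]
eef_rot: [179.9, -0.0, 90.0]
wrist_force: [0.2, -0.6, 0.2]
grip_width: -0.0002
finger_force: 0.0
```

Request:
send_rows(increments=[[[0,-0.01,0],[0,0,0],1],[[0,-0.01,0],[0,0,0],1]])

```text
time: 7.42
position: [0.4701, 0.2349, 0.0543]
eef_rot: [-180.0, -0.0, 90.0]
wrist_force: [-0.2, 0.8, 0.2]
grip_width: -0.0001
finger_force: 0.0
```

Request:
send_rows(increments=[[[0,-0.013,0],[0,0,0],1],[[0,-0.013,0],[0,0,0],1]])

```text
time: 7.68
position: [0.47, 0.2329, 0.0542]
eef_rot: [-180.0, 0.0, 90.0]
wrist_force: [1.2, 0.4, -0.6]
grip_width: -0.0002
finger_force: 0.0
```

Request:
send_rows(increments=[[[0,-0.01,0],[0,0,0],1],[[0,-0.01,0],[0,0,0],1]])

```text
time: 7.92
position: [0.4701, 0.2314, 0.0542]
eef_rot: [-180.0, 0.0, 90.0]
wrist_force: [0.5, -0.0, -0.9]
grip_width: 0.0003
finger_force: 0.0
```

Request:
send_rows(increments=[[[0,-0.01,0],[0,0,0],1],[[0,-0.01,0],[0,0,0],1]])

```text
time: 8.18
position: [0.4701, 0.2299, 0.0543]
eef_rot: [-180.0, 0.0, 90.0]
wrist_force: [-0.0, 0.6, 0.5]
grip_width: 0.0004
finger_force: 0.0
```

Request:
send_rows(increments=[[[0,-0.005,0],[0,0,0],1],[[0,-0.005,0],[0,0,0],1]])

```text
time: 8.43
position: [0.4701, 0.2292, 0.0543]
eef_rot: [-180.0, 0.0, 90.0]
wrist_force: [-0.5, 0.2, 0.1]
grip_width: 0.0003
finger_force: 0.1
```

Request:
send_rows(increments=[[[0,-0.01,0],[0,0,0],1],[[0,-0.01,0],[0,0,0],1]])

```text
time: 8.68
position: [0.4701, 0.2276, 0.0543]
eef_rot: [-180.0, 0.0, 90.0]
wrist_force: [-0.2, 0.5, -0.1]
grip_width: 0.0003
finger_force: 0.0
```

Request:
send_rows(increments=[[[0,-0.007,0],[0,0,0],1],[[0,-0.007,0],[0,0,0],1]])

```text
time: 8.93
position: [0.4701, 0.2266, 0.0543]
eef_rot: [-180.0, 0.0, 90.0]
wrist_force: [-0.2, -0.1, 0.4]
grip_width: 0.0
finger_force: 0.1
```

Request:
send_rows(increments=[[[0,-0.01,0],[0,0,0],1],[[0,-0.01,0],[0,0,0],1]])

```text
time: 9.18
position: [0.4701, 0.225, 0.0543]
eef_rot: [-180.0, 0.0, 90.0]
wrist_force: [-0.4, -0.6, 0.4]
grip_width: -0.0002
finger_force: 0.0
```

Request:
send_rows(increments=[[[0,-0.008,0],[0,0,0],1],[[0,-0.008,0],[0,0,0],1]])

```text
time: 9.43
position: [0.4701, 0.2239, 0.0543]
eef_rot: [-180.0, 0.0, 90.0]
wrist_force: [-0.1, -0.5, 0.4]
grip_width: 0.0004
finger_force: 0.1
```

Request:
send_rows(increments=[[[0,-0.008,0],[0,0,0],1],[[0,-0.008,0],[0,0,0],1]])

```text
time: 9.68
position: [0.4702, 0.2232, 0.0544]
eef_rot: [180.0, -0.1, 90.0]
wrist_force: [-1.2, 4.6, -0.2]
grip_width: -0.0001
finger_force: 1.9
```

Request:
send_rows(increments=[[[0,-0.007,0],[0,0,0],1],[[0,-0.007,0],[0,0,0],1]])

```text
time: 9.93
position: [0.4703, 0.2226, 0.0544]
eef_rot: [180.0, -0.1, 90.1]
wrist_force: [-0.9, 7.1, 0.0]
grip_width: 0.0002
finger_force: 3.5
```

Request:
send_rows(increments=[[[0,0.1,0],[0,0,0],1],[[0,0.1,0.4],[0,0,0],1],[[0,0.1,0.4],[0,0,0],1],[[0,-0.95,0.4],[0,0,0],1],[[0,-0.95,0.4],[0,0,0],1],[[0,-0.95,0.4],[0,0,0],1],[[0,-0.95,0.4],[0,0,0],1]])

```text
time: 10.8
position: [0.4698, 0.0773, 0.1139]
eef_rot: [-180.0, 0.1, 89.8]
wrist_force: [0.4, 0.4, -0.1]
grip_width: 0.0003
finger_force: 0.0
```

Request:
send_rows(increments=[[[0,-0.77,0],[0,0,0],1],[[0,-0.77,0],[0,0,0],1],[[0,-0.77,0],[0,0,0],1],[[0,-0.77,-0.4],[0,0,0],1],[[0,-0.77,-0.4],[0,0,0],1],[[0,-0.77,-0.4],[0,0,0],1]])

```text
time: 11.55
position: [0.4705, -0.0354, 0.0552]
eef_rot: [-180.0, -0.0, 90.1]
wrist_force: [0.3, -0.3, 0.8]
grip_width: -0.0002
finger_force: 0.0
```

```bash
python3 - <<'E'
from h import *
print(status.get_obs()["position"])
c=camera("top");save(c,"top1.png")
a=cv2.imread("pics/top0.png");b=cv2.imread("pics/top1.png")
def ends(im):
    out=[]
    for x0 in (150,318):
        # blue mask centroid per row along arm, rows 175-215
        m=(im[:,:,0].astype(int)-im[:,:,2]>50)
        cs=[]
        for r in (185,195,205):
            w=np.clip(im[r,x0:x0+40,0].astype(float)-im[r,x0:x0+40,2]-25,0,None)
            cs.append(round((w*np.arange(x0,x0+40)).sum()/w.sum(),2))
        out.append(cs)
    return out
print(ends(a),ends(b))
E
```

```text
[ 0.47052958 -0.03536838  0.05520108]
[[np.float64(171.21), np.float64(171.8), np.float64(172.63)], [np.float64(334.35), np.float64(335.5), np.float64(336.46)]] [[np.float64(171.8), np.float64(172.81), np.float64(173.81)], [np.float64(334.32), np.float64(335.48), np.float64(336.48)]]
```

Request:
send_rows(increments=[[[0,0,0.5],[0,0,0],1],[[0,-0.3,1],[0,0,0],0],[[0,-1,1],[0,0,0],-1],[[0,-1,1],[0,0,0],-1],[[0,-1,1],[0,0,0],-1]])

```text
time: 12.22
position: [0.4713, -0.1898, 0.2075]
eef_rot: [179.7, 0.2, 89.8]
wrist_force: [-0.7, 0.2, 0.4]
grip_width: 0.0722
finger_force: 0.0
```

Request:
send_rows(increments=[[[-0.02,-1,0],[0,0,0],-1],[[-0.02,-1,0],[0,0,0],-1],[[-0.02,-1,0],[0,0,0],-1],[[-0.02,-1,0],[0,0,0],-1]])

```text
time: 12.72
position: [0.4673, -0.3368, 0.2048]
eef_rot: [180.0, 0.0, 89.9]
wrist_force: [-0.7, 0.7, -0.1]
grip_width: 0.0854
finger_force: 0.0
```

Request:
send_rows(increments=[[[-0.02,-0.46,0],[0,0,0],-1],[[-0.02,-0.46,0],[0,0,0],-1],[[-0.02,-0.46,0],[0,0,0],-1],[[-0.02,-0.46,0],[0,0,0],-1]])

```text
time: 13.22
position: [0.4645, -0.4035, 0.2047]
eef_rot: [180.0, -0.0, 90.1]
wrist_force: [-0.3, 0.1, 0.1]
grip_width: 0.0854
finger_force: 0.0
```

```bash
cat >> h.py <<'E'
def wat(c,u,v,z):
    K=np.array(c["intrinsics"]);T=np.array(c["view"]);R=T[:3,:3];o=-R.T@T[:3,3]
    x,y=(u-K[0,2])/K[0,0],(v-K[1,2])/K[1,1];r=np.hypot(x,y)+1e-12
    d=R.T@np.array([x/r*np.sin(r),y/r*np.sin(r),np.cos(r)])
    return o+d*(z-o[2])/d[2]
E
python3 - <<'E'
from h import *
np.set_printoptions(precision=4,suppress=True)
print(status.get_obs()["position"],status.get_obs()["grip_width"])
c=camera("wrist");save(c,"w1.png")
for r in pinpoint("wrist","collar"):
    u,v=r["location"][0]*512,r["location"][1]*384; print("pp",r["score"],u,v,wat(c,u,v,0))
for r in cut_out("wrist","collar"):
    ys,xs=np.nonzero(r["region"]); print("cut",r["score"],xs.mean(),ys.mean(),len(xs),c["color"][r["region"]].mean(0),wat(c,xs.mean(),ys.mean(),.012))
E
```

```text
[ 0.4645 -0.4035  0.2047] 0.08542861535954487
pp 0.96 259.9936 165.00480000000002 [ 0.4688 -0.4026  0.    ]
pp 0.89 189.4912 119.1936 [ 0.3859 -0.3469  0.    ]
pp 0.68 234.2912 230.592 [ 0.4364 -0.4875  0.    ]
cut 0.68 234.31969696969696 230.0060606060606 660 [168.1727  52.0758  48.5258] [ 0.4374 -0.4813  0.012 ]
cut 0.65 187.69522643818848 121.5483476132191 817 [194.9461 111.2778  60.6756] [ 0.3864 -0.349   0.012 ]
cut 0.59 256.0910326086956 163.71603260869566 736 [160.1359 155.034  147.2459] [ 0.4642 -0.3987  0.012 ]
```

View pics/w1.png

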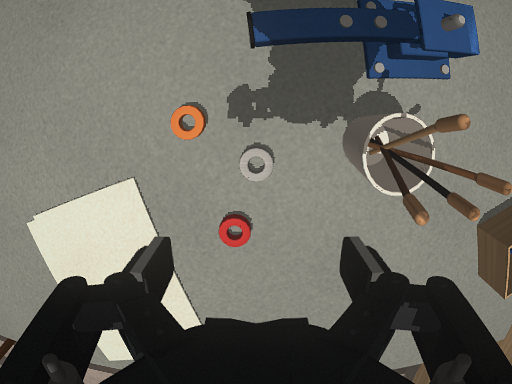

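```bash
python3 - <<'E'
from h import *
np.set_printoptions(precision=4,suppress=True)
c=camera("wrist");im=c["color"].astype(int)
for z in (.1,.14,.17): print(z,wat(c,420,218,z))
sub=im[140:190,235:280];g=cv2.cvtColor(c["color"],cv2.COLOR_RGB2GRAY)[140:190,235:280]
m=(g>145).astype(np.uint8);n,l,s,ce=cv2.connectedComponentsWithStats(m);i=1+s[1:,4].argmax();print(s[i],ce[i]+[235,140])
k,_=cv2.findContours((l==i).astype(np.uint8),cv2.RETR_EXTERNAL,cv2.CHAIN_APPROX_NONE)
e=cv2.fitEllipse(k[0]);print(e);u,v=e[0][0]+235,e[0][1]+140
print(wat(c,u,v,.016),wat(c,u,v,.012))
t=camera("top");print(at(t,381,211,.016))
E
```

```text
0.1 [ 0.6277 -0.4341  0.1   ]
0.14 [ 0.6011 -0.4176  0.14  ]
0.17 [ 0.5813 -0.4053  0.17  ]
[  4   8  34  33 608] [255.6266 164.1151]
((20.674488067626953, 24.111963272094727), (31.792224884033203, 32.574161529541016), 123.07223510742188)
[ 0.4637 -0.399   0.016 ] [ 0.4637 -0.3998  0.012 ]
[ 0.4635 -0.3996  0.016 ]
```

Request:
send_rows(increments=[[[-0.006,0.028,-0.4],[0,0,0],-1],[[-0.006,0.028,-0.8],[0,0,0],-1],[[-0.006,0.028,-1],[0,0,0],-1],[[-0.006,0.028,-1],[0,0,0],-1],[[-0.006,0.028,-1],[0,0,0],-1]])

```text
time: 14.1
position: [0.464, -0.4016, 0.0557]
eef_rot: [179.9, 0.1, 90.0]
wrist_force: [0.3, -0.2, 0.3]
grip_width: 0.0853
finger_force: 0.0
```

Request:
send_rows(increments=[[[0,0,-0.15],[0,0,0],-1],[[0,0,-0.33],[0,0,0],-1],[[0,0,-0.34],[0,0,0],-1],[[0,0,-0.34],[0,0,0],-1]])

```text
time: 14.6
position: [0.4641, -0.4018, 0.0051]
eef_rot: [179.9, 0.1, 90.0]
wrist_force: [0.0, 0.6, -0.3]
grip_width: 0.0852
finger_force: 0.0
```

Request:
send_rows(increments=[[[0,0,0],[0,0,0],0],[[0,0,0],[0,0,0],0.2],[[0,0,0],[0,0,0],0.6],[[0,0,0],[0,0,0],1],[[0,0,0],[0,0,0],1],[[0,0,0],[0,0,0],1]], squeeze=25)

```text
time: 15.35
position: [0.4635, -0.4013, 0.0042]
eef_rot: [180.0, 0.0, 90.0]
wrist_force: [-0.1, 1.0, 5.9]
grip_width: 0.0393
finger_force: 24.4
```

Request:
send_rows(increments=[[[0,0,0.2],[0,0,0],1],[[0,0,0.5],[0,0,0],1],[[0,0,1],[0,0,0],1],[[0,0,1],[0,0,0],1]])

```text
time: 15.85
position: [0.4648, -0.4024, 0.1579]
eef_rot: [179.7, 0.3, 90.0]
wrist_force: [0.3, 0.3, -0.4]
grip_width: 0.0389
finger_force: 25.5
```

Request:
send_rows(increments=[[[0,0.3,0.3],[0,0,0],1],[[0,0.6,0.4],[0,0,0],1],[[0,0.8,0.4],[0,0,0],1],[[0,1,0.4],[0,0,0],1],[[0,1,0.4],[0,0,0],1]])

```text
time: 16.48
position: [0.4628, -0.2493, 0.2129]
eef_rot: [-179.9, -0.0, 90.1]
wrist_force: [-0.4, -0.5, -0.7]
grip_width: 0.0392
finger_force: 25.6
```

Request:
send_rows(increments=[[[0,0.3,0],[0,0,0],1],[[0,0.6,0],[0,0,0],1],[[0,0.8,0],[0,0,0],1],[[0,1,0],[0,0,0],1],[[0,1,0],[0,0,0],1]])

```text
time: 17.1
position: [0.4632, -0.1002, 0.2129]
eef_rot: [-180.0, -0.0, 90.1]
wrist_force: [-0.3, -1.0, -0.8]
grip_width: 0.0392
finger_force: 25.6
```

Request:
send_rows(increments=[[[0,0.3,0],[0,0,0],1],[[0,0.6,0],[0,0,0],1],[[0,0.8,0],[0,0,0],1],[[0,1,0],[0,0,0],1],[[0,1,0],[0,0,0],1]])

```text
time: 17.73
position: [0.4636, 0.0493, 0.2129]
eef_rot: [-180.0, 0.0, 90.1]
wrist_force: [-0.3, 0.0, -1.9]
grip_width: 0.0388
finger_force: 25.6
```

Request:
send_rows(increments=[[[0.3,0.3,0],[0,0,0],1],[[0.6,0.6,0],[0,0,0],1],[[0.8,0.6,0],[0,0,0],1],[[0.8,0.6,0],[0,0,0],1],[[0.8,0.6,0],[0,0,0],1],[[0.8,0.6,0],[0,0,0],1]])

```text
time: 18.48
position: [0.5826, 0.1379, 0.2135]
eef_rot: [-180.0, 0.0, 90.0]
wrist_force: [0.3, 0.3, -0.4]
grip_width: 0.0388
finger_force: 25.7
```

```bash
python3 - <<'E'
from h import *
np.set_printoptions(precision=4,suppress=True)
print(status.get_obs()["position"],status.get_obs()["grip_width"])
c=camera("wrist");save(c,"w2.png")
for t in ("mount_b_seat","collar"):
  for r in pinpoint("wrist",t):
    u,v=r["location"][0]*512,r["location"][1]*384; print(t,r["score"],u,v,wat(c,u,v,.093))
E
```

```text
[0.5826 0.1379 0.2135] 0.03882625363603553
mount_b_seat 0.85 308.5824 98.49600000000001 [0.6285 0.2159 0.093 ]
collar 0.92 257.4848 237.0048 [0.5835 0.0847 0.093 ]
collar 0.74 163.8912 286.0032 [0.4808 0.0227 0.093 ]
```

View pics/w2.png

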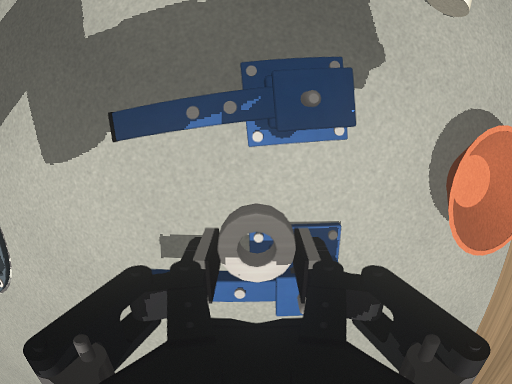

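```bash
python3 - <<'E'
from h import *
np.set_printoptions(precision=4,suppress=True)
c=camera("wrist");a=cv2.imread("pics/w2.png")
for u,v in ((273,69),(353,66),(356,125),(275,132)): print(wat(c,u,v,.093))
for u,v in ((308,99),(311,98),(314,98)): print(wat(c,u,v,.12),wat(c,u,v,.093))
K=c["intrinsics"];print(K,np.linalg.inv(c["view"])[:3,3])
def proj(p):
    q=(np.array(c["view"])@np.append(p,1))[:3];r=np.hypot(q[0],q[1]);th=np.arctan2(r,q[2]);return [K[0][0]*th*q[0]/r+K[0][2],K[1][1]*th*q[1]/r+K[1][2]]
b=cv2.resize(a,None,fx=1,fy=1)
A=cv2.resize(a[50:150,235:375],None,fx=5,fy=5,interpolation=cv2.INTER_CUBIC)[:, :]
B=cv2.resize(a[190:300,200:315],None,fx=5,fy=5,interpolation=cv2.INTER_CUBIC)
p=np.array(status.get_obs()["position"])
for dy,col in ((0,(0,0,255)),(.002,(0,255,0))):
  for rad in (.02,.0095):
    for h in (.012,-.004):
      for t in np.linspace(0,2*np.pi,60):
        u,v=proj(p+[rad*np.cos(t),dy+rad*np.sin(t),h]);
        if h>0 : cv2.circle(B,(int((u-200+.5)*5),int((v-190+.5)*5)),1,col,-1)
H=max(A.shape[0],B.shape[0]);A=cv2.copyMakeBorder(A,0,H-A.shape[0],0,0,0)
cv2.imwrite("pics/ab.png",cv2.resize(np.hstack([A,B]),(800,int(H*800/(A.shape[1]+B.shape[1])))))
E
```

```text
[0.5974 0.2421 0.093 ]
[0.6696 0.2486 0.093 ]
[0.6738 0.1945 0.093 ]
[0.5994 0.1862 0.093 ]
[0.6236 0.2155 0.12  ] [0.6283 0.2161 0.093 ]
[0.626  0.2164 0.12  ] [0.631  0.2171 0.093 ]
[0.6285 0.2165 0.12  ] [0.6337 0.2172 0.093 ]
[[297.3186   0.     256.2439]
 [  0.     297.3186 189.4533]
 [  0.       0.       1.    ]] [0.5828 0.2098 0.3556]
```

View pics/ab.png

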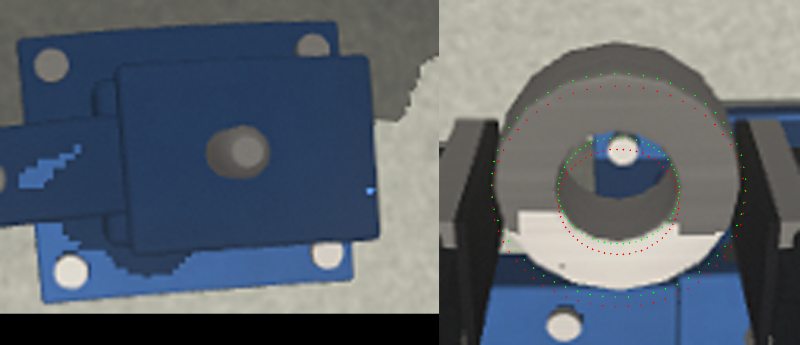

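Request:
send_rows(increments=[[[0.15,0.25,0],[0,0,0],1],[[0.303,0.509,0],[0,0,0],1],[[0.303,0.509,-0.2],[0,0,0],1],[[0.303,0.509,-0.43],[0,0,0],1],[[0.303,0.509,-0.43],[0,0,0],1],[[0.303,0.509,-0.43],[0,0,0],1]])

```text
time: 19.42
position: [0.6291, 0.2153, 0.1502]
eef_rot: [179.9, -0.0, 90.0]
wrist_force: [-0.2, -0.1, -0.1]
grip_width: 0.0391
finger_force: 25.7
```

```bash
python3 - <<'E'
from h import *
np.set_printoptions(precision=4,suppress=True)
c=camera("wrist");a=np.array(c["color"])[:,:,::-1];p=np.array(status.get_obs()["position"]);print(p)
K=c["intrinsics"]
def proj(p):
    q=(np.array(c["view"])@np.append(p,1))[:3];r=np.hypot(q[0],q[1]);th=np.arctan2(r,q[2]);return [K[0][0]*th*q[0]/r+K[0][2],K[1][1]*th*q[1]/r+K[1][2]]
B=cv2.resize(a[185:305,185:330],None,fx=5,fy=5,interpolation=cv2.INTER_CUBIC)
for x,y,z,rad,col in ((p[0],p[1]+.002,p[2]+.012,.0095,(0,255,0)),(.628,.2163,.12,.004,(0,0,255))):
  for t in np.linspace(0,2*np.pi,40):
    u,v=proj([x+rad*np.cos(t),y+rad*np.sin(t),z]);cv2.circle(B,(int((u-185+.5)*5),int((v-185+.5)*5)),1,col,-1)
s=camera("scene");save(s,"s2.png");S=cv2.imread("pics/s2.png")
u,v,_=(np.array(s["intrinsics"])@(np.array(s["view"])@[.628,.216,.13,1])[:3]);print(u/_,v/_)
cv2.imwrite("pics/w3.png",B)
E
```

```text
[0.6294 0.2154 0.1507]
336.4023268235323 170.79957524944777
```

View pics/w3.png

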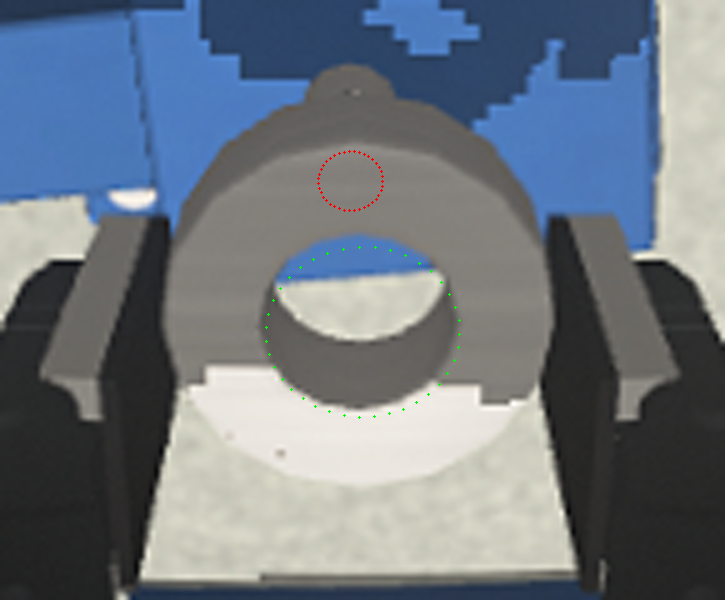

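```bash
python3 - <<'E'
from h import *
c=camera("wrist");K=c["intrinsics"]
def proj(p):
    q=(np.array(c["view"])@np.append(p,1))[:3];r=np.hypot(q[0],q[1]);th=np.arctan2(r,q[2]);return [round(float(x),1) for x in ((K[0][0]*th*q[0]/r+K[0][2]-184.5)*5,(K[1][1]*th*q[1]/r+K[1][2]-184.5)*5)]
for p in ([.628,.2233,.093],[.621,.2163,.093],[.635,.2163,.093],[.628,.2163,.093],[.628,.2213,.118]): print(p,proj(p))
print(proj(np.array([.6278,.193-.004,.093])))
E
```

```text
[0.628, 0.2233, 0.093] [347.7, 62.1]
[0.621, 0.2163, 0.093] [298.7, 109.0]
[0.635, 0.2163, 0.093] [397.0, 108.9]
[0.628, 0.2163, 0.093] [347.8, 109.0]
[0.628, 0.2213, 0.118] [346.8, 137.6]
[347.2, 281.6]
```

Request:
send_rows(increments=[[[-0.004,-0.014,0],[0,0,0],1],[[-0.004,-0.014,0],[0,0,0],1],[[-0.004,-0.014,-0.08],[0,0,0],1],[[-0.004,-0.014,-0.13],[0,0,0],1],[[-0.004,-0.014,-0.13],[0,0,0],1],[[-0.004,-0.014,-0.13],[0,0,0],1]])

```text
time: 20.32
position: [0.6281, 0.2132, 0.1292]
eef_rot: [-180.0, 0.0, 90.0]
wrist_force: [-0.3, -0.6, -1.0]
grip_width: 0.039
finger_force: 25.7
```

Request:
send_rows(increments=[[[0.004,0,-0.03],[0,0,0],1],[[0.004,0,-0.07],[0,0,0],1],[[0.004,0,-0.07],[0,0,0],1]])

```text
time: 20.7
position: [0.6283, 0.213, 0.118]
eef_rot: [-179.9, 0.0, 90.0]
wrist_force: [-0.5, 0.2, -0.6]
grip_width: 0.0387
finger_force: 25.7
```

Request:
send_rows(increments=[[[0,0,-0.01],[0,0,0],1],[[0,0,-0.02],[0,0,0],1],[[0,0,-0.03],[0,0,0],1]])

```text
time: 21.08
position: [0.6287, 0.2132, 0.1143]
eef_rot: [180.0, -0.0, 90.0]
wrist_force: [-0.2, -0.2, -0.8]
grip_width: 0.0392
finger_force: 25.7
```

Request:
send_rows(increments=[[[0,0,-0.02],[0,0,0],1],[[0,0,-0.04],[0,0,0],1],[[0,0,-0.04],[0,0,0],1]])

```text
time: 21.45
position: [0.6284, 0.2131, 0.1079]
eef_rot: [-180.0, 0.0, 90.0]
wrist_force: [0.0, -0.6, -1.1]
grip_width: 0.0391
finger_force: 25.7
```

Request:
send_rows(increments=[[[0,0,-0.015],[0,0,0],1],[[0,0,-0.03],[0,0,0],1],[[0,0,-0.03],[0,0,0],1]])

```text
time: 21.82
position: [0.6286, 0.2131, 0.1035]
eef_rot: [-180.0, 0.0, 90.0]
wrist_force: [0.4, 0.1, -1.8]
grip_width: 0.039
finger_force: 25.7
```

Request:
send_rows(increments=[[[0,0,-0.015],[0,0,0],1],[[0,0,-0.015],[0,0,0],1]])

```text
time: 22.08
position: [0.6286, 0.2131, 0.1013]
eef_rot: [-180.0, 0.0, 90.0]
wrist_force: [-0.5, 0.9, -0.6]
grip_width: 0.0388
finger_force: 25.7
```

Request:
send_rows(increments=[[[0,0,-0.01],[0,0,0],1],[[0,0,-0.01],[0,0,0],1]])

```text
time: 22.32
position: [0.6286, 0.2131, 0.0999]
eef_rot: [-180.0, 0.0, 90.0]
wrist_force: [-0.2, 0.5, -1.4]
grip_width: 0.0387
finger_force: 25.7
```

Request:
send_rows(increments=[[[0,0,-0.01],[0,0,0],1],[[0,0,-0.01],[0,0,0],1]])

```text
time: 22.58
position: [0.6286, 0.2131, 0.0984]
eef_rot: [-180.0, 0.0, 90.0]
wrist_force: [0.3, 0.2, -0.7]
grip_width: 0.0389
finger_force: 25.7
```

Request:
send_rows(increments=[[[0,0,-0.005],[0,0,0],1],[[0,0,-0.005],[0,0,0],1]])

```text
time: 22.82
position: [0.6286, 0.2131, 0.0977]
eef_rot: [-180.0, 0.0, 90.0]
wrist_force: [0.2, 0.4, -0.7]
grip_width: 0.0391
finger_force: 25.7
```

Request:
send_rows(increments=[[[0,0,0],[0,0,0],0.1],[[0,0,0],[0,0,0],0],[[0,0,0],[0,0,0],-0.4],[[0,0,0],[0,0,0],-1],[[0,0,0],[0,0,0],-1],[[0,0,0],[0,0,0],-1]])

```text
time: 23.58
position: [0.6287, 0.2132, 0.0978]
eef_rot: [-180.0, -0.0, 90.0]
wrist_force: [0.6, 0.1, 0.2]
grip_width: 0.0851
finger_force: 0.0
```

Request:
send_rows(increments=[[[0,0,0.2],[0,0,0],-1],[[0,0,0.6],[0,0,0],-1],[[0,0,0.9],[0,0,0],-1],[[0,-0.4,0.9],[0,0,0],-1],[[0,-0.6,0.9],[0,0,0],-1],[[0,-0.6,0.9],[0,0,0],-1],[[0,-0.6,0.9],[0,0,0],-1]])

```text
time: 24.45
position: [0.6287, 0.1235, 0.2327]
eef_rot: [-180.0, -0.0, 90.0]
wrist_force: [-0.1, 0.6, 0.4]
grip_width: 0.0852
finger_force: 0.0
```

```bash
python3 - <<'E'
from h import *
w=camera("wrist");save(w,"w4.png");s=camera("scene");save(s,"s4.png")
A=cv2.resize(cv2.imread("pics/w4.png")[20:170,90:400],None,fx=2.5,fy=2.5,interpolation=cv2.INTER_CUBIC)
B=cv2.resize(cv2.imread("pics/s4.png")[130:220,290:390],None,fx=2.4,fy=2.4,interpolation=cv2.INTER_CUBIC)
B=cv2.copyMakeBorder(B,0,0,0,A.shape[1]-B.shape[1],0);cv2.imwrite("pics/fin.png",np.vstack([A,B])[:600])
t=camera("top")["color"]
for r in (185,195,205):
    w=np.clip(t[r,150:190,2].astype(float)-t[r,150:190,0]-25,0,None);print(r,(w*np.arange(150,190)).sum()/w.sum())
E
```

```text
185 nan
195 nan
205 nan<stdin>:8: RuntimeWarning: invalid value encountered in scalar divide
```

View pics/fin.png

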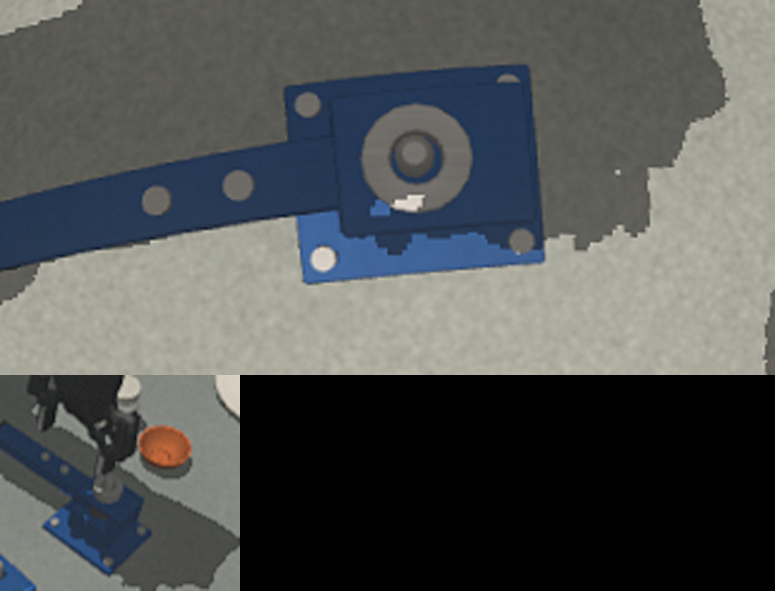

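The collar sits flat round the left bracket's pin, and the arm is still over to the right, so I'm handing in.

```bash
python3 -c "
from rig import manip
print(manip.finish_job())"
```

```text
the job is handed in; nothing more can be done
None
```

I handed the job in at about 24 s. The worn arm is the left bracket's (mount_b): I pushed it left then right at about 7 N and left it over to the right, with the steel collar flat round its pin. I never pushed the other two arms, because this one moved about 7 mm between firm stops and stayed put. The hand-in returned no verdict.

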